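Park the index plunger and run the filing saddle home

ROBOT

A 6-joint arm with a two-finger parallel gripper is mounted at the origin on the work surface. World frame = base frame: x ahead of the robot, y to its left, z up, the work surface at z = 0. Lengths are in m, angles in degrees, forces in N, time in s.
With the tool pointing down it reaches from about 0.4 to 0.825 m from the base axis. Payload 7 kg.
Tool frame: the origin (TCP) lies midway between the tips of the shut fingers; the grasp point (between the pads) lies 19 mm behind it (ctrl.hold_point_z is the distance from the TCP to the grasp point, in m); z points along the fingers, x is the direction in which the jaws open and shut, and the axes are right-handed (so a half turn about z gives the same grasp; the last joint's range is limited). The gripper opens to 88 mm and grips with 3 to 60 N. Pads are 19 mm wide; open, the fingers measure 130 mm over their backs; the gripper's body (78 mm by 193 mm) begins 47 mm behind the grasp point.
Start: joints at [90.476, 20.546, 0.682, 0, -70.136, -16.507], TCP at [0.186, 0.649, 0.227] pointing down, gripper open.
Joint ranges: [-176.03, 176.03], [-82.01, 121.73], [-58.28, 71.71], [-173.87, 95.51], [-174.79, -0.11], [-173.66, 173.66]. Speed limits (degrees/s): [136.94, 136.94, 172.46, 180, 180, 180].

INTERFACE

Orientations are given as [roll, pitch, yaw] about the fixed x, y, z axes, in that order (R = Rz(yaw) Ry(pitch) Rx(roll)).
In Python, from plant import ctrl gives the robot as it stands.
- The arm moves only by the tool apply_moves, never from a script. Its argument "motion" is a list of rows, each a list of 2 entries, a list of its own where there are three numbers: the shift along the world's x, y, z in cm, then the turn about the world's z in degrees. In form: [[[tx, ty, tz], roll], ...]. A call has 1 to 10 rows; each row is the pose to reach, as a shift and turn from the pose commanded when the call began; what a row does not reach only later rows make up. A row lasts 1/10 s, in which the tool goes at most 50 mm and 8.59 degrees, less where a joint would pass 70% of its speed; a pose out of reach is approached as far as the arm can. A call with a gripper value outside its range is refused whole. "hand" is the finger opening in cm, from 0 to 8.76, set as the call begins (left out, the last holds). The fingers move at their own pace and stop on an object; the grip force is fixed at half the most. Time passes only in rows, so rows that repeat a pose let the fingers close. It gives the time, the measured TCP pose, the force and the opening at its end, in the units of the state.
- ctrl.get_obs(): the state, without advancing time (a new reading comes with each control period).
- ctrl.snapshot(name): name is "scene" or "side" or "wrist"; returns (picture, depth): 480x640x3 uint8, blue, green, red; 480x640 float32, m along the optical axis (not along the pixel's ray), 0 where there is no reading.
- ctrl.camera_model(name): a dict with "fx", "fy", "cx", "cy" (pixels), "cam_to_world" (4x4, takes a point from camera to world coordinates); the wrist camera has in their place "tool_from_camera" (4x4, takes a point from camera to tool coordinates, whose origin is the TCP and whose axes are the tool frame's). Camera axes: x right, y down, z forward; pixel columns grow to the right and rows downward; lengths in m; the calibration is good to about 2 mm. A picture is of the moment at which its call begins: read the wrist's pose just before it. camera_model takes no time and is no camera call.
- ctrl.close_job(): hands the job in, once; it reports no verdict.
The state is a dict: "clock": time; "joint_pos": joint angles; "qvel": joint speeds; "tau": joint torques, N m; "tool_pos": TCP position; "orientation": TCP orientation; "force": force on the tool from outside, world axes, zero at the start; "moment": the same for the moment, N m; "opening": finger opening in m.
Only numpy, scipy, OpenCV 4.12 (cv2) and the standard library are available. Lean on these libraries where they do the work, as an engineer would, in place of code of your own. Each camera call takes 0.05 s, during which the arm holds its last target.

TASK

Free the saddle of the filing fixture: pull its sprung index plunger up by the tee handle, twist it clockwise (seen from above) until it comes up against its stop, and let it down into the rest notch there so that it stays retracted by itself when you let go. Then slide the saddle by its post, away from the plunger, fully home against the end stop. Do not force the plunger against its stops or the saddle against its end, and leave the things lying around where they are.

Things in the scene. Friction and masses are not known exactly. Their poses are not given: they have to be found in the camera images.
- stand: the fixed filing fixture: grey base plate 130 mm (x) by 360 mm (y), 15 mm thick; origin under its centre on the bench. In its frame (z up): the plunger's axis stands upright at x 0, y +90 mm, on a green block (80 x 60 mm, top at 60 mm); the saddle slides along -y.
- turret: steel parts on the green block, same axes as the stand, origin on the plunger's axis at bench level: a slot for the plunger's side pin and a clamped notch ring (44 mm across) with the rest notch (brass floor) and, just past it clockwise, the red stop lug (top 92 mm above the bench). The ring is set anew each time: the lug is met after a clockwise turn of 0.7 to 1.5 rad, to be felt or seen.
- tee: the plunger: black tee handle, stem 10 mm in diameter, square brass side pin 5 mm thick reaching 23 mm out from the axis, index tip. Origin on the plunger's axis, at bench level when down (it rises with the plunger); x along the tee bar, towards the side pin and the bar's red end; z up. About 0.11 kg in all. Its slot, upper stop, rim and lug must not be pressed with more than 20 N.
- tee_mid (a point): centre of the tee handle's bar, on the plunger's axis, 118 mm above the bench when down and rising with the plunger. Bar: 46 mm long (its x), 12 mm thick (its y), 18 mm high; pinch it across the 12 mm. Below it there is only the stem down to the turret (26 mm from the bar's centre to the top of the lug when down).
- lift (a joint): how far the plunger is pulled up, m. 0 = down, locking the saddle. The spring pulls down with 6 N, plus 0.3 N per mm (weight adds 1 N). Only above 14 mm is the side pin clear to be twisted all the way; at 18 mm it meets a hard upper stop. In the rest notch it reads 10 mm; lying on the rim before the notch 14 mm, which is not parked.
- turn (a joint): turn of the plunger, rad; 0 = in its slot (play 0.15 either way; the other way round is blocked), grows clockwise seen from above. The notch leaves 2 mm (0.1 rad) of play back from the lug.
- saddle: the aluminium saddle, 110 x 110 mm, top at 39 mm, with two low steel jaws clamping a brass blank (up to 69 mm high, 30 to 50 mm from the post on its -y side), its index bar under the green block and an upright post. Same axes as the stand; origin at bench level below the post. 0.9 kg, sliding friction 3.5 N.
- post_grip (a point): point on the saddle post's axis 85 mm above the bench where it is to be gripped. The post is a round wooden handle 20 mm in diameter, from the saddle's top (39 mm) to 97 mm.
- slide (a joint): travel of the saddle towards its end stop (the stand's -y), m; 0 = locked by the plunger (play about 1 mm), 0.070 = fully home against the end stop.
- end_stop: the saddle's end stop: a black rubber pad 60 mm wide on a green bar 45 mm high across the stand's -y end; same axes and origin as the stand, the pad's face at y -155 mm, where the saddle's edge meets it. Press with no more than 25 N.
- file: a file with a wooden handle lying flat, 270 mm long, 26 mm thick at the handle; origin where blade and handle meet, x towards the blade's tip. Bystander.
- oil_bottle: an amber oil bottle with a red cap, 44 mm in diameter, 110 mm high, origin under its centre. Bystander.
- jar: a white jar with a steel lid, 52 mm in diameter, 65 mm high, origin under its centre. Bystander.
- vee_block: a steel vee block 50 x 40 x 32 mm, origin under its centre. Bystander.

How it is judged (in metres and radians):
On the way, in this order (a step that is already met when the one before it is completed fails the run):
1. the plunger sits in its rest notch by itself, let go by the gripper (value of joint lift between 0.0075 and 0.0125 m and value of joint turn above 0.5 rad and contact force between the fingers and tee below 0.2 N), for 0.3 s.
2. the saddle is fully home against its end stop (value of joint slide above 0.0675 m), for 0.2 s.
At the end, for the whole second after the job is handed in: The plunger rests in its notch (lift 7.5 to 12.5 mm, turned by more than 0.5 rad), let go and still; the saddle stands still within 2.5 mm of its end stop (slide above 67.5 mm) (all of step 1 and value of joint slide above 0.0675 m and velocity of joint slide between -0.005 and 0.005 m/s and velocity of joint lift between -0.005 and 0.005 m/s); the robot touches nothing.
It fails at once if the plunger is forced against its stops, slot or ring with more than 20 N (contact force between tee and turret above 20 N).
It fails at once if the saddle is pushed against the locking plunger or against its end stop with more than 25 N (contact force between tee and saddle above 25 N or contact force between saddle and end_stop above 25 N).
It fails at once if one of the bystanders (file, oil bottle, jar, vee block) is shifted by more than 20 mm (distance of any of file, oil_bottle, jar, vee_block from where it was at the start of the episode above 0.02 m).
It also fails if it takes over 72 s, if anything falls off the work surface, if the arm or the gripper's body presses on something with over 40 N, if the wrist force passes 120 N, or if a joint passes its speed limit or range.

## Working session

There is one attempt and no reset: what is moved stays moved. The work goes in short steps, Python scripts to look and compute and a tool call to move; the robot and the scene stay as the last step left them, time stands still between calls to the robot, and variables do not carry over. Pictures are saved under pics/ and viewed, and the job is handed in when it is done.

Besides the shell and the picture viewer there is one more tool, called after ">>>" in YAML: its name, and indented under it one key for each argument. apply_moves: Moves the arm, as the interface text tells. Its arguments: {"type":"object","properties":{"motion":{"type":"array"},"hand":{"type":"number"}},"required":["motion"]}

```bash
mkdir -p pics; ls
cat > h.py <<'E'
import numpy as np, cv2
from plant import ctrl
def snap(n,f):
    o=ctrl.get_obs(); im,d=ctrl.snapshot(n); cv2.imwrite(f'pics/{f}.png',im); np.save(f'pics/{f}.npy',d)
    return o,im,d
E
python3 - <<'E'
from h import *
print(ctrl.get_obs())
for n in ("scene","side","wrist"):
    snap(n,n+"0"); print(n,ctrl.camera_model(n))
E
```

```text
pics
{'clock': 0.0, 'joint_pos': array([ 9.04762106e+01,  2.05925794e+01,  6.33151976e-01, -1.87566563e-02,
       -7.01356154e+01, -1.65073648e+01]), 'qvel': array([-0.00605829,  0.02899917,  0.01079068,  0.03204314, -0.12938698,
        0.02593354]), 'tau': array([-6.83139187e-04, -5.82720852e+01,  2.93073517e+01,  6.99724406e+00,
        7.07796498e-03, -1.50551791e-04]), 'tool_pos': array([0.18630203, 0.64827096, 0.22560934]), 'orientation': array([-1.79989898e+02, -9.61357553e-02, -1.06037551e+02]), 'force': array([-0.06389072,  0.28865438,  0.41817941]), 'moment': array([ 0.03966382, -0.04833876,  0.02844726]), 'opening': 0.08755373089262782}
scene {'fx': 494.6102015918826, 'fy': 494.6102015918826, 'cx': 309.34888142763293, 'cy': 237.04167415990966, 'cam_to_world': array([[-0.25031454,  0.64596215, -0.72116262,  1.18344028],
       [ 0.96799225,  0.18103405, -0.17383234,  0.15126362],
       [ 0.01826588, -0.74159259, -0.67060181,  0.62223577],
       [ 0.        ,  0.        ,  0.        ,  1.        ]])}
side {'fx': 441.62491142775025, 'fy': 441.62491142775025, 'cx': 320.88143872301055, 'cy': 232.11909620377395, 'cam_to_world': array([[ 0.99165848, -0.10082266,  0.080301  ,  0.54760642],
       [-0.12828711, -0.71169964,  0.69067072, -0.47922681],
       [-0.01248506, -0.69521106, -0.71869723,  0.61064816],
       [ 0.        ,  0.        ,  0.        ,  1.        ]])}
wrist {'fx': 403.7928504696377, 'fy': 403.7928504696377, 'cx': 318.2499445153551, 'cy': 245.87624627052122, 'tool_from_camera': array([[ 9.99999613e-01,  8.40865827e-04, -2.57794424e-04,
         1.87321063e-03],
       [-7.28303084e-04,  9.56037551e-01,  2.93243363e-01,
        -8.01153618e-02],
       [ 4.93039473e-04, -2.93243062e-01,  9.56037794e-01,
        -1.58594563e-01],
       [ 0.00000000e+00,  0.00000000e+00,  0.00000000e+00,
         1.00000000e+00]])}
```

View pics/scene0.png

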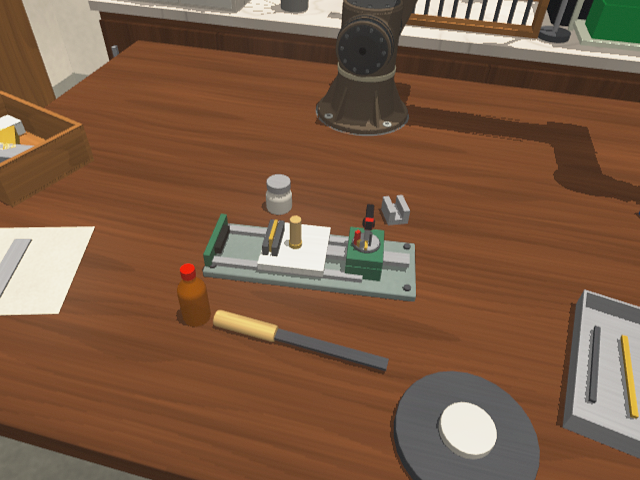

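View pics/side0.png

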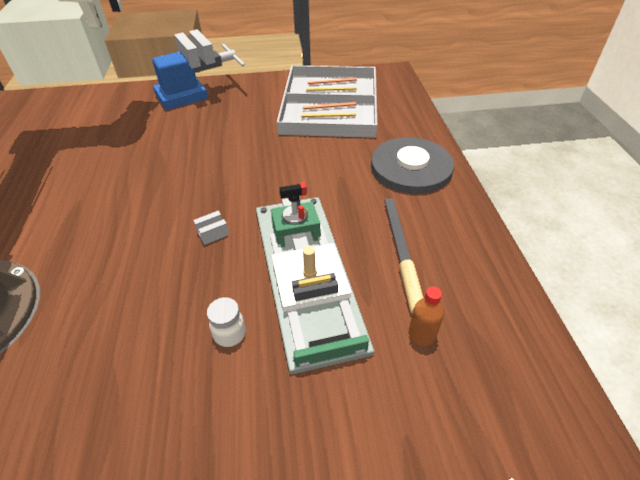

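View pics/wrist0.png

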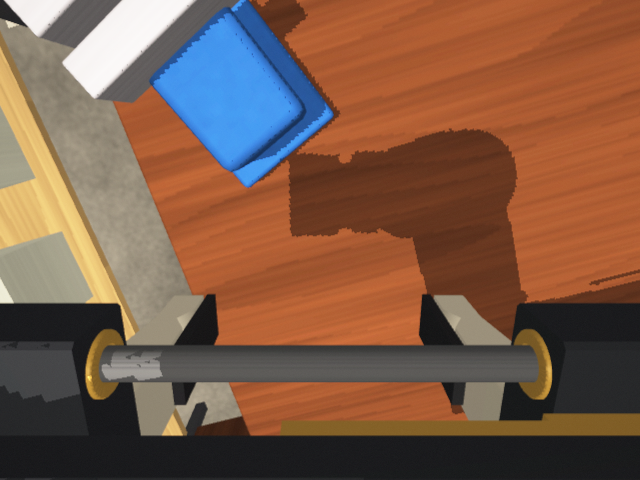

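The scene view shows the stand around (310,260), tee near (370,215) and post at (296,232). The side view shows the tee at (292,191) and the post at (309,262). The wrist view doesn't cover the fixture yet. I'll enlarge the crops.

Run:
```python
import cv2
a=cv2.imread('pics/scene0.png')[190:310,190:430]; cv2.imwrite('pics/sc_c.png',cv2.resize(a,None,fx=3.3,fy=3.3,interpolation=cv2.INTER_CUBIC))
a=cv2.imread('pics/side0.png')[170:370,230:390]; cv2.imwrite('pics/si_c.png',cv2.resize(a,None,fx=3,fy=3,interpolation=cv2.INTER_CUBIC))
```

```text
(no output)
```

View pics/sc_c.png

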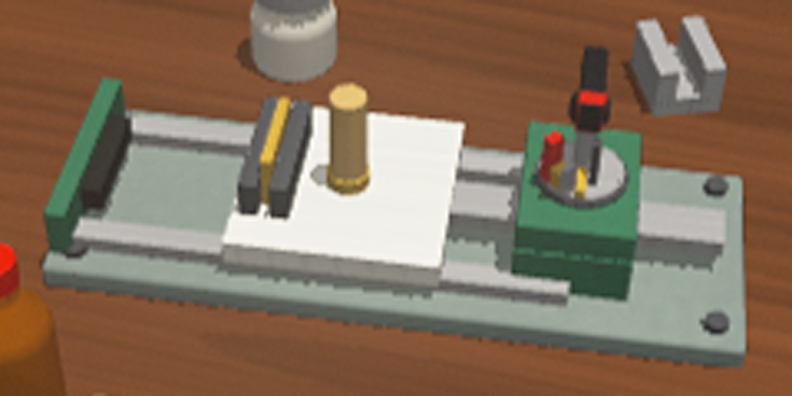

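View pics/si_c.png

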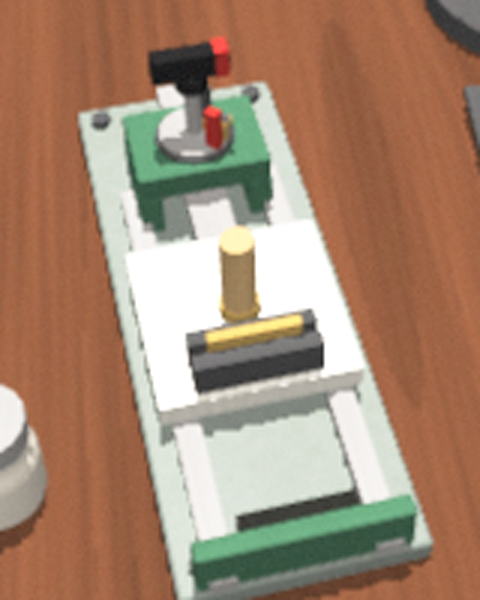

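```bash
cat >> h.py <<'E'
def cloud(n,d,o=None):
    m=ctrl.camera_model(n)
    v,u=np.mgrid[0:480,0:640]
    P=np.stack([(u-m['cx'])/m['fx']*d,(v-m['cy'])/m['fy']*d,d],-1)
    if 'cam_to_world' in m: T=m['cam_to_world']
    else:
        from scipy.spatial.transform import Rotation as R
        B=np.eye(4);B[:3,:3]=R.from_euler('xyz',o['orientation'],degrees=True).as_matrix();B[:3,3]=o['tool_pos'];T=B@m['tool_from_camera']
    W=P@T[:3,:3].T+T[:3,3]; W[d<=0]=np.nan
    return W
def tri(n1,p1,n2,p2):
    A=[];b=[]
    for n,p in((n1,p1),(n2,p2)):
        m=ctrl.camera_model(n);T=m['cam_to_world']
        r=T[:3,:3]@np.array([(p[0]-m['cx'])/m['fx'],(p[1]-m['cy'])/m['fy'],1]);r/=np.linalg.norm(r)
        Q=np.eye(3)-np.outer(r,r);A.append(Q);b.append(Q@T[:3,3])
    x=np.linalg.lstsq(np.vstack(A),np.hstack(b),rcond=None)[0]
    return x,[np.linalg.norm(A[i]@x-b[i]) for i in(0,1)]
E
python3 - <<'E'
from h import *
print('post top',tri('scene',(295.5,219.1),'side',(309,249)))
for n,bx in (('scene',(190,190,430,310)),('side',(230,170,390,370))):
    im=cv2.imread(f'pics/{n}0.png');W=cloud(n,np.load(f'pics/{n}0.npy'))
    x0,y0,x1,y1=bx; w=W[y0:y1,x0:x1].reshape(-1,3); c=im[y0:y1,x0:x1].reshape(-1,3).astype(int)
    s=(w[:,2]>.009)&(w[:,2]<.021)
    r=cv2.minAreaRect(w[s][:,:2].astype(np.float32)*1000);print(n,'base',s.sum(),r, np.median(w[s][:,2]))
    s=(w[:,2]>.036)&(w[:,2]<.043)&(c.min(1)>150)
    print(' saddletop',s.sum(),cv2.minAreaRect(w[s][:,:2].astype(np.float32)*1000),np.median(w[s][:,2]))
    s=(w[:,2]>.106)&(w[:,2]<.14)
    q=w[s];print(' tee',s.sum(),q.min(0),q.max(0),q.mean(0)); print(cv2.minAreaRect(q[:,:2].astype(np.float32)*1000))
    s=(w[:,2]>.055)&(w[:,2]<.065)&(c[:,1]>c[:,2]+20)
    print(' green',cv2.minAreaRect(w[s][:,:2].astype(np.float32)*1000))
E
```

```text
post top (array([ 0.5817399 , -0.0183208 ,  0.09629434]), [np.float64(0.0003967763464534978), np.float64(0.00039677634645380233)])
scene base 5233 ((522.2344360351562, 4.8009796142578125), (247.70065307617188, 358.94866943359375), 6.745548725128174) 0.01394281469191605
 saddletop 1993 ((575.462890625, 8.458541870117188), (295.148681640625, 182.76416015625), 63.71940231323242) 0.03806945564991371
 tee 267 [ 0.54476685 -0.13380375  0.10604463] [0.75250731 0.10989125 0.12824404] [0.60175979 0.06514838 0.11920796]
((656.87255859375, -5.9562225341796875), (44.09962463378906, 307.1791076660156), 39.85304260253906)
 green ((567.8783569335938, 100.21224975585938), (84.21488189697266, 59.48733901977539), 6.362303733825684)
side base 4994 ((600.9737548828125, 56.63938903808594), (477.3789367675781, 263.23583984375), 76.49539184570312) 0.013552845255802692
 saddletop 2172 ((572.6796875, -5.7044525146484375), (320.94622802734375, 166.80526733398438), 72.4241714477539) 0.03762094842466218
 tee 343 [0.54377842 0.08964118 0.10601961] [0.59030912 0.10719094 0.1278731 ] [0.56709045 0.09603601 0.1192033 ]
((567.167724609375, 98.09844970703125), (46.376590728759766, 16.77922821044922), 4.14036750793457)
 green ((567.1419067382812, 99.09101104736328), (80.07418823242188, 61.454708099365234), 6.388279438018799)
```

Two-view post top is (0.582, -0.018, 0.096), against 0.097 given. The tee bar is 46 mm long at about (0.567, 0.098), its height agrees, and the stand yaw is about 6.5°. I'll move above the tee for a closer look.

>>> apply_moves:
  motion:
    - [[38,-55,5],22.5]
    - [[38,-55,5],22.5]
    - [[38,-55,5],22.5]
    - [[38,-55,5],22.5]
    - [[38,-55,5],22.5]
    - [[38,-55,5],22.5]
    - [[38,-55,5],22.5]
    - [[38,-55,5],22.5]
    - [[38,-55,5],22.5]
    - [[38,-55,5],22.5]
  hand: 8.76

```text
clock: 1.15
tool_pos: [0.4705, 0.2366, 0.2641]
orientation: [-180.0, 0.0, -83.5]
force: [0.9, -0.1, 0.5]
opening: 0.0875
```

>>> apply_moves:
  motion:
    - [[9.6,-13.8,0],0]
    - [[9.6,-13.8,0],0]
    - [[9.6,-13.8,0],0]
    - [[9.6,-13.8,0],0]
    - [[9.6,-13.8,0],0]
    - [[9.6,-13.8,0],0]

```text
clock: 1.75
tool_pos: [0.5657, 0.1001, 0.2634]
orientation: [180.0, -0.0, -83.6]
force: [-0.8, -0.1, 0.0]
opening: 0.0876
```

Run:
```python
from h import *
o,im,d=snap('wrist','w1');print(o['tool_pos'],o['orientation'],o['joint_pos'])
W=cloud('wrist',d,o);w=W.reshape(-1,3)
s=(w[:,2]>.106)&(w[:,2]<.135)&(np.hypot(w[:,0]-.567,w[:,1]-.098)<.05)
print(w[s].min(0),w[s].max(0),cv2.minAreaRect(w[s][:,:2].astype(np.float32)*1000),np.percentile(w[s][:,2],95))
```

```text
[0.56565973 0.10014299 0.26341368] [ 1.79952536e+02 -2.71555078e-03 -8.36121527e+01] [ 2.95327134e+01  9.87481554e+00 -9.00042247e+00 -1.70727863e-02
 -7.11694738e+01  6.68606497e+01]
[0.54498454 0.08891926 0.10619287] [0.59116805 0.10850951 0.12968117] ((568.0885009765625, 98.74085235595703), (45.77632522583008, 19.175687789916992), 6.695252418518066) 0.12850315256525552
```

View pics/w1.png

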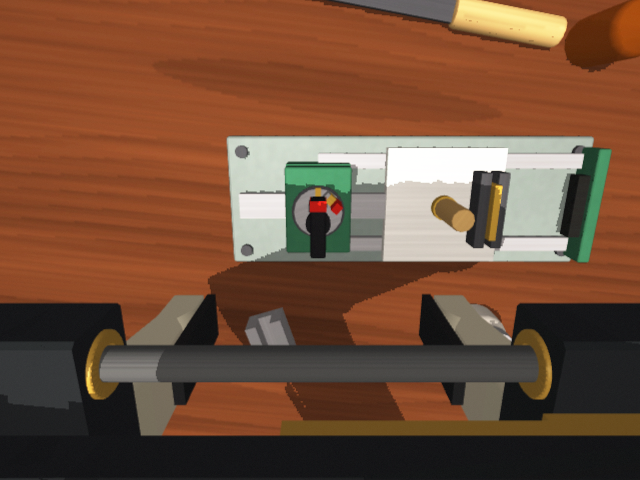

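Wrist view from above: tee bar at (318,215) with its red end towards the camera, post top at (460,215), lug red at (335,207), brass notch floor near it. I'll refine the axis and bar yaw from the bar's top face and the ring.

Run:
```python
from h import *
from scipy.spatial.transform import Rotation
o=dict(tool_pos=np.array([0.56565973,0.10014299,0.26341368]),orientation=[179.9525,-.0027,-83.612])
im=cv2.imread('pics/w1.png')
W=cloud('wrist',np.load('pics/w1.npy'),o);w=W.reshape(-1,3);c=im.reshape(-1,3).astype(int)
near=np.hypot(w[:,0]-.567,w[:,1]-.098)<.06
for n,lo,hi in(('tee top',.122,.135),('ring/lug',.078,.1)):
    s=(w[:,2]>lo)&(w[:,2]<hi)&near
    print(n,s.sum(),cv2.minAreaRect(w[s][:,:2].astype(np.float32)*1000))
for t in (.122,):
  for nme in('side','scene'):
    V=cloud(nme,np.load(f'pics/{nme}0.npy')).reshape(-1,3); s=(V[:,2]>t)&(V[:,2]<.135)&(np.hypot(V[:,0]-.567,V[:,1]-.098)<.06)
    print(nme,s.sum(),cv2.minAreaRect(V[s][:,:2].astype(np.float32)*1000))
g=(c[:,1]>c[:,2]+20)&(w[:,2]>.055)&(w[:,2]<.066)&near
print('green',cv2.minAreaRect(w[g][:,:2].astype(np.float32)*1000),np.median(w[g][:,2]))
red=(c[:,2]>150)&(c[:,1]<60)&(c[:,0]<60)&near&(w[:,2]<.1)
print('lug',red.sum(),np.median(w[red],0))
br=(c[:,2]>140)&(c[:,1]>110)&(c[:,0]<90)&near
for p in w[br]:print(np.round(p,4))
# base plate
s=(w[:,2]>.009)&(w[:,2]<.021)&(c[:,0]>120)&(np.hypot(w[:,0]-.57,w[:,1])<.25)
print('base',cv2.minAreaRect(w[s][:,:2].astype(np.float32)*1000))
cv2.imwrite('pics/w1c.png',cv2.resize(im[150:270,260:380],None,fx=5,fy=5,interpolation=cv2.INTER_CUBIC))
```

```text
tee top 939 ((568.0311889648438, 98.82363891601562), (45.74348068237305, 11.951923370361328), 6.104623317718506)
ring/lug 145 ((581.12646484375, 93.58060455322266), (28.28915023803711, 15.341432571411133), 89.98857116699219)
side 156 ((566.8563842773438, 99.48084259033203), (45.4219970703125, 14.028541564941406), 2.6096689701080322)
scene 149 ((568.1798706054688, 99.99030303955078), (48.01164245605469, 12.384804725646973), 7.8378586769104)
green ((568.1753540039062, 98.94367980957031), (79.38379669189453, 59.67389678955078), 6.283483982086182) 0.06032816960429649
lug 66 [0.57825836 0.08444517 0.0924199 ]
[0.5899 0.103  0.0713]
[0.5898 0.1021 0.0703]
[0.5901 0.1013 0.0714]
[0.5903 0.1004 0.072 ]
[0.5902 0.0995 0.0706]
[0.5879 0.1037 0.0649]
[0.589  0.1029 0.071 ]
[0.589  0.102  0.0705]
[0.5892 0.1012 0.0713]
[0.5891 0.1003 0.0702]
[0.5893 0.0994 0.0709]
[0.5869 0.1036 0.0646]
[0.5882 0.1028 0.0716]
[0.5883 0.1011 0.0712]
[0.5885 0.1002 0.0718]
[0.5887 0.0994 0.0725]
[0.5863 0.1035 0.0658]
[0.5875 0.1027 0.0727]
[0.5871 0.1018 0.0698]
[0.5874 0.101  0.071 ]
[0.5876 0.1001 0.0714]
[0.58
[... 10624 characters left out ...]
6 0.0546 0.3511]
[0.5966 0.0544 0.351 ]
[0.596  0.0535 0.3502]
[0.5855 0.148  0.3507]
[0.5852 0.148  0.3504]
[0.5856 0.1475 0.3508]
[0.5856 0.1473 0.3507]
[0.5963 0.0547 0.351 ]
[0.5956 0.0537 0.3499]
[0.5966 0.0545 0.3514]
[0.5847 0.1482 0.35  ]
[0.5842 0.1483 0.3494]
[0.5848 0.1477 0.35  ]
[0.5852 0.1473 0.3505]
[0.5949 0.0538 0.3494]
[0.5959 0.0547 0.3508]
[0.5949 0.0534 0.3493]
[0.5947 0.0529 0.349 ]
[0.5845 0.148  0.35  ]
[0.5838 0.1482 0.3493]
[0.5837 0.1481 0.3491]
[0.5838 0.1479 0.3491]
[0.5948 0.0539 0.3496]
[0.5942 0.0531 0.3488]
[0.595  0.0537 0.3499]
[0.5833 0.148  0.3489]
base ((598.5301513671875, 19.778213500976562), (275.02166748046875, 379.15838623046875), 24.187908172607422)
```

View pics/w1c.png

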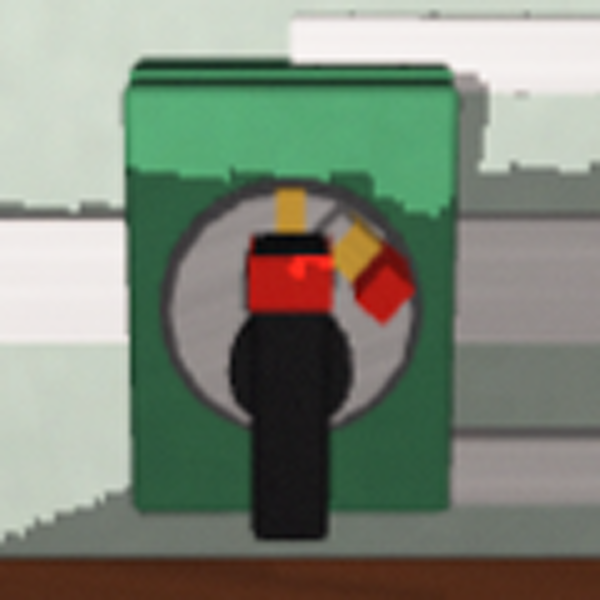

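Axis ≈ (0.568, 0.0988), bar yaw ≈ 6.2°, top at 0.128. From the crop, the lug's centre is at -54° and the notch's at -34°. I therefore expect the stop after about 40–45° of clockwise turn. Descending over the tee with the fingers partly closed.

>>> apply_moves:
  motion:
    - [[0.2,-0.13,-5],-0.2]
    - [[0.2,-0.13,-10],-0.2]
    - [[0.2,-0.13,-13],-0.2]
    - [[0.2,-0.13,-13],-0.2]
    - [[0.2,-0.13,-13],-0.2]
    - [[0.2,-0.13,-13],-0.2]
  hand: 4.5

```text
clock: 2.4
tool_pos: [0.5691, 0.1004, 0.1363]
orientation: [-179.8, 0.0, -83.6]
force: [0.3, 0.4, 0.2]
opening: 0.0469
```

>>> apply_moves:
  motion:
    - [[0,0,0],0]
    - [[0,0,0],0]

```text
clock: 2.6
tool_pos: [0.5685, 0.0997, 0.1354]
orientation: [-179.9, 0.1, -83.7]
force: [0.9, 0.3, -0.2]
opening: 0.045
```

Run:
```python
from h import *
for i in range(2):
    o,im,d=snap('wrist','w2');print(o['tool_pos'],o['orientation'],o['force'])
W=cloud('wrist',d,o);w=W.reshape(-1,3)
s=(w[:,2]>.122)&(w[:,2]<.135)&(np.hypot(w[:,0]-.567,w[:,1]-.098)<.04)
print(s.sum(),cv2.minAreaRect(w[s][:,:2].astype(np.float32)*1000))
```

```text
[0.56853396 0.09966276 0.13544688] [-1.79854585e+02  5.46536421e-02 -8.37192933e+01] [ 0.85711384  0.34247506 -0.15167182]
[0.5683485  0.09949464 0.13511972] [-1.79884417e+02  4.50653068e-02 -8.37280363e+01] [-0.11722645  0.22781164  0.07093896]
2362 ((572.3659057617188, 97.48478698730469), (42.44273376464844, 42.728023529052734), 46.27675247192383)
```

View pics/w2.png

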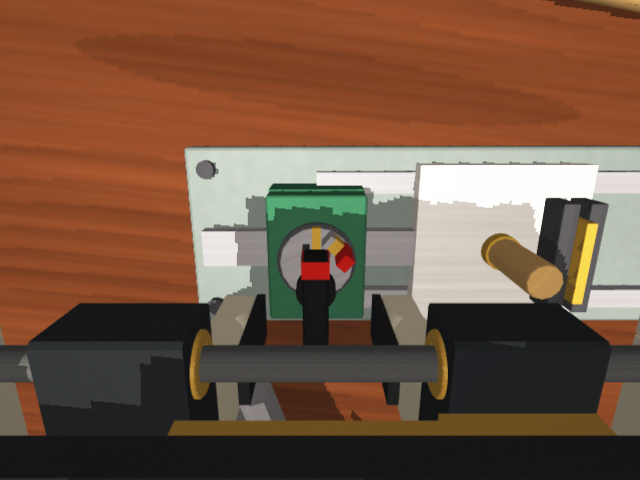

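The bar sits at columns 303–328, between the finger faces at 267 and 372, so it is centred within about 0.7 mm. The lug is visible at (343,258). Descending to grip height.

>>> apply_moves:
  motion:
    - [[0,-0.05,-1.5],0]
    - [[0,-0.05,-3],0]
    - [[0,-0.05,-3.4],0]
    - [[0,-0.05,-3.4],0]
    - [[0,-0.05,-3.4],0]
    - [[0,-0.05,-3.4],0]
    - [[0,-0.05,-3.4],0]
    - [[0,-0.05,-3.4],0]

```text
clock: 3.5
tool_pos: [0.568, 0.0988, 0.1002]
orientation: [-180.0, 0.0, -83.7]
force: [-0.3, 0.3, 0.6]
opening: 0.0453
```

>>> apply_moves:
  motion:
    - [[0,0,0],0]
    - [[0,0,0],0]
    - [[0,0,0],0]
    - [[0,0,0],0]
    - [[0,0,0],0]
    - [[0,0,0],0]
  hand: 0.6

```text
clock: 4.1
tool_pos: [0.5678, 0.1002, 0.0999]
orientation: [-180.0, 0.1, -83.7]
force: [-2.8, 8.4, 0.9]
opening: 0.0116
```

Gripped at 11.6 mm. A side force of 8 N along y says the axis is about 1.5 mm further in +y, so I'll relieve that first.

>>> apply_moves:
  motion:
    - [[-0.02,0.08,0],0]
    - [[-0.04,0.14,0],0]
    - [[-0.04,0.14,0],0]
    - [[-0.04,0.14,0],0]

```text
clock: 4.5
tool_pos: [0.5677, 0.1004, 0.0999]
orientation: [-180.0, 0.0, -83.7]
force: [0.1, 3.2, 1.3]
opening: 0.0117
```

>>> apply_moves:
  motion:
    - [[0,0.08,0],0]
    - [[0,0.08,0.3],0]
    - [[0,0.08,0.6],0]
    - [[0,0.08,0.6],0]
    - [[0,0.08,0.6],0]

```text
clock: 5.0
tool_pos: [0.5673, 0.1007, 0.1056]
orientation: [180.0, -0.0, -83.7]
force: [3.2, 0.7, -8.7]
opening: 0.0118
```

Force -8.7 N at 5.7 mm lift is just what the spring should give. Lifting on to about 16 mm.

>>> apply_moves:
  motion:
    - [[0.02,0,0.3],0]
    - [[0.02,0,0.6],0]
    - [[0.02,0,0.8],0]
    - [[0.02,0,1.0],0]
    - [[0.02,0,1.0],0]
    - [[0.02,0,1.0],0]

```text
clock: 5.6
tool_pos: [0.5674, 0.1007, 0.1157]
orientation: [180.0, -0.0, -83.7]
force: [3.9, 0.3, -11.8]
opening: 0.0119
```

>>> apply_moves:
  motion:
    - [[0.06,0,0.02],-5]
    - [[0.06,0,0.02],-11]
    - [[0.06,0,0.02],-17]
    - [[0.06,0,0.02],-23]
    - [[0.06,0,0.02],-28]
    - [[0.06,0,0.02],-28]
    - [[0.06,0,0.02],-28]

```text
clock: 6.3
tool_pos: [0.5675, 0.1006, 0.1156]
orientation: [179.9, -0.1, -111.6]
force: [0.7, -0.2, -11.7]
opening: 0.0117
```

Run:
```python
from h import *
o,im,d=snap('wrist','w3');print(o['tool_pos'],o['orientation'],o['force'],o['moment'])
cv2.imwrite('pics/w3c.png',cv2.resize(im[160:360,210:430],None,fx=3,fy=3,interpolation=cv2.INTER_CUBIC))
```

```text
[0.56749495 0.1006385  0.11562523] [ 1.79929711e+02 -5.77864742e-02 -1.11594420e+02] [  0.66618193  -0.24214776 -11.71846883] [-0.17059184 -0.51244917  0.01938814]
```

View pics/w3c.png

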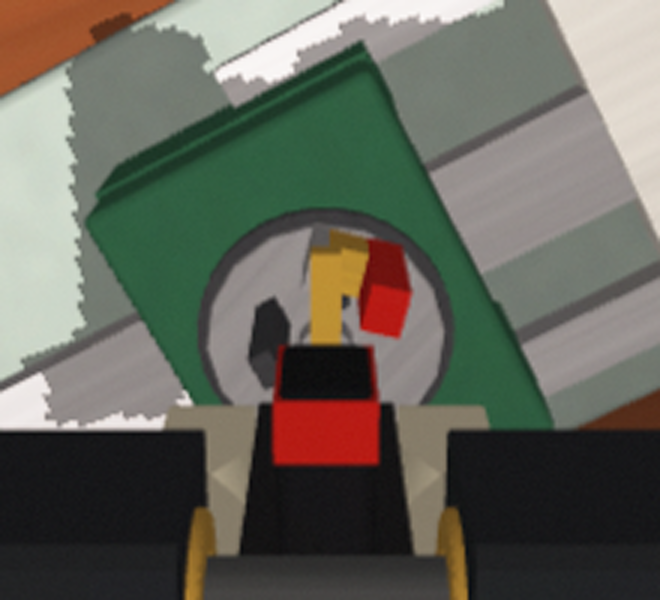

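Turn 28° with no side force. The pin (312–342 in the crop) still has a gap of about 25 px (4 mm, about 11°) to the red lug. Continuing in small steps and watching the z moment.

>>> apply_moves:
  motion:
    - [[0,0,0],-3]
    - [[0,0,0],-6]
    - [[0,0,0],-8]
    - [[0,0,0],-8]
    - [[0,0,0],-8]

```text
clock: 6.85
tool_pos: [0.5676, 0.1006, 0.1157]
orientation: [179.9, -0.1, -119.6]
force: [-0.9, -0.5, -10.8]
opening: 0.0118
```

Run:
```python
from h import *
o,im,d=snap('wrist','w4');print(o['tool_pos'],o['orientation'],o['force'],o['moment'])
cv2.imwrite('pics/w4c.png',cv2.resize(im[160:360,210:430],None,fx=3,fy=3,interpolation=cv2.INTER_CUBIC))
```

```text
[0.5675732  0.1006421  0.11571964] [ 1.79946812e+02 -6.04940278e-02 -1.19625203e+02] [ -0.93256329  -0.54435898 -10.82818299] [-0.28583436 -0.04092742  0.02304176]
```

View pics/w4c.png

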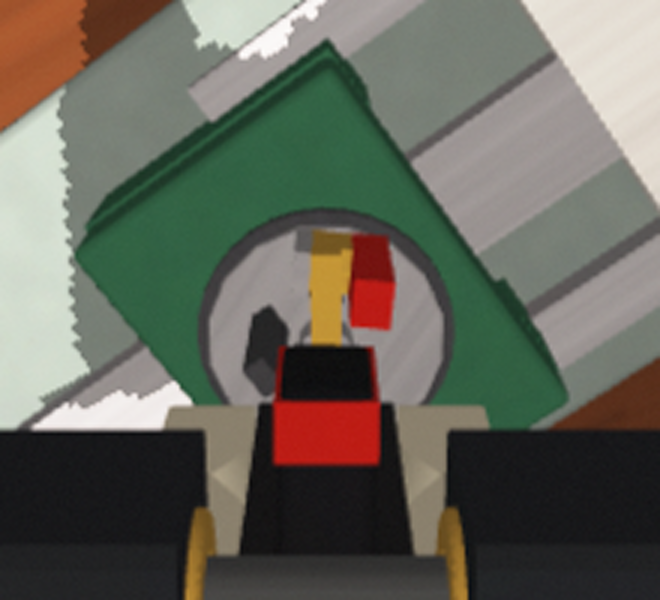

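The gap is down to about 10 px (≈1.5 mm, 4–5°). Two-degree steps from here.

>>> apply_moves:
  motion:
    - [[0,0,0],-1.5]
    - [[0,0,0],-3]
    - [[0,0,0],-3]
    - [[0,0,0],-3]

```text
clock: 7.3
tool_pos: [0.5678, 0.1007, 0.1158]
orientation: [180.0, -0.0, -122.7]
force: [-2.6, -1.7, -11.9]
opening: 0.0115
```

Run:
```python
from h import *
o=ctrl.get_obs();print(o['tool_pos'],o['orientation'],o['force'],o['moment'])
```

```text
[0.56775515 0.10069973 0.11584176] [ 1.79964335e+02 -4.44331035e-02 -1.22726617e+02] [ -2.57585776  -1.72090841 -11.89751669] [-0.5082114   0.7997656  -0.01548973]
```

>>> apply_moves:
  motion:
    - [[-0.03,-0.02,0],-1]
    - [[-0.03,-0.02,0],-1]
    - [[-0.03,-0.02,0],-1]

```text
clock: 7.6
tool_pos: [0.5677, 0.1006, 0.116]
orientation: [180.0, -0.0, -123.7]
force: [-2.2, -0.5, -12.0]
opening: 0.0115
```

Run:
```python
from h import *
o,im,d=snap('wrist','w5');print(o['tool_pos'],o['orientation'],o['force'],o['moment'])
cv2.imwrite('pics/w5c.png',cv2.resize(im[160:360,210:430],None,fx=3,fy=3,interpolation=cv2.INTER_CUBIC))
```

```text
[0.56774619 0.10063844 0.1159521 ] [ 1.79985059e+02 -1.85040549e-02 -1.23730677e+02] [ -2.22190865  -0.48525388 -12.02914878] [-0.32153955  0.87272445 -0.01365432]
```

View pics/w5c.png

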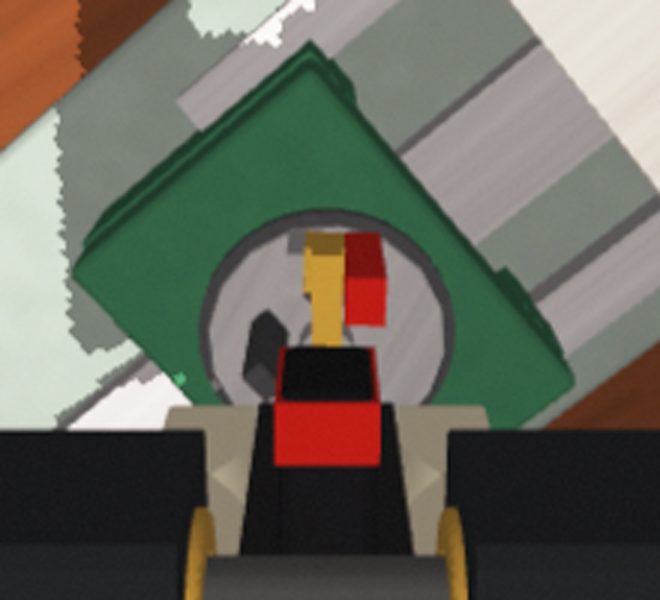

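The pin (305–343) now touches the lug's face at 345, and it has cocked slightly in the grip, with low force. I'll ease back 1° and lower to about 10 mm.

>>> apply_moves:
  motion:
    - [[0,0,0],1]
    - [[0,0,0],1]
    - [[0,0,-0.2],1]
    - [[0,0,-0.4],1]
    - [[0,0,-0.5],1]
    - [[0,0,-0.5],1]
    - [[0,0,-0.5],1]

```text
clock: 8.35
tool_pos: [0.5679, 0.1007, 0.111]
orientation: [180.0, -0.0, -122.7]
force: [-2.6, -0.0, -10.5]
opening: 0.0117
```

Run:
```python
from h import *
o,im,d=snap('wrist','w6');print(o['tool_pos'],o['orientation'],o['force'],o['moment'])
cv2.imwrite('pics/w6c.png',cv2.resize(im[160:360,210:430],None,fx=3,fy=3,interpolation=cv2.INTER_CUBIC))
```

```text
[0.56787726 0.10069164 0.11103568] [ 1.79994858e+02 -1.02955397e-02 -1.22730929e+02] [ -2.62366308  -0.01069953 -10.4880985 ] [-0.3873017   1.30948245  0.01543104]
```

View pics/w6c.png

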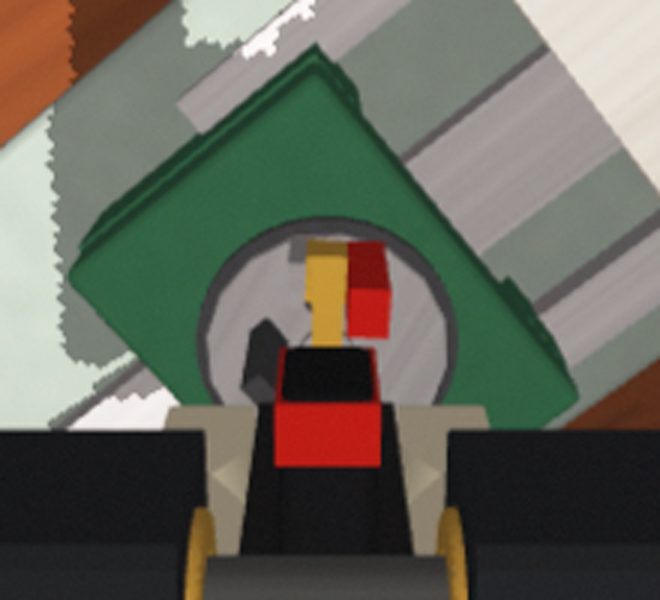

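Lift reads 11.1 mm with the full spring load (10.5 N). That puts it below the 14 mm rim and inside the notch. Lowering onto the floor.

>>> apply_moves:
  motion:
    - [[0,0,-0.08],0]
    - [[0,0,-0.16],0]
    - [[0,0,-0.16],0]
    - [[0,0,-0.16],0]

```text
clock: 8.8
tool_pos: [0.568, 0.1007, 0.1099]
orientation: [-180.0, 0.0, -122.7]
force: [-4.9, 0.0, -6.3]
opening: 0.0118
```

Floor met at 10.0 mm, load falling. A touch more, then open.

>>> apply_moves:
  motion:
    - [[-0.04,0,-0.08],0]
    - [[-0.04,0,-0.08],0]

```text
clock: 9.0
tool_pos: [0.5679, 0.1007, 0.1097]
orientation: [-179.9, 0.0, -122.7]
force: [-6.0, -1.2, -2.0]
opening: 0.0117
```

>>> apply_moves:
  motion:
    - [[0,0,0],0]
    - [[0,0,0],0]
    - [[0,0,0],0]
    - [[0,0,0],0]
    - [[0,0,0],0]
  hand: 4.5

```text
clock: 9.5
tool_pos: [0.5681, 0.1009, 0.1091]
orientation: [-180.0, 0.1, -122.7]
force: [0.5, -0.0, 0.1]
opening: 0.0431
```

Run:
```python
from h import *
o,im,d=snap('wrist','w7');print(o['tool_pos'],o['orientation'],o['force'],o['moment'],o['opening'])
cv2.imwrite('pics/w7c.png',cv2.resize(im[160:360,210:430],None,fx=3,fy=3,interpolation=cv2.INTER_CUBIC))
```

```text
[0.56810838 0.10093859 0.10906143] [-1.79956562e+02  5.50763845e-02 -1.22720590e+02] [ 0.45076372 -0.03074866  0.11836382] [0.0066963  0.02956185 0.02092554] 0.04310979199349394
```

View pics/w7c.png

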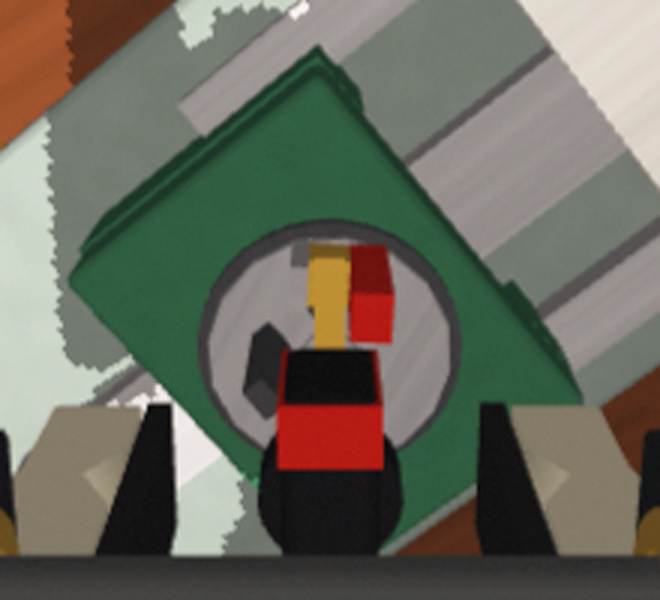

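The fingers are open and clear of the bar. The pin is seated in the notch beside the lug (310–350 against 352). Rising and checking with the cameras that it stayed.

>>> apply_moves:
  motion:
    - [[0,0,4],0]
    - [[0,0,8],0]
    - [[0,0,10],0]
    - [[0,0,10],-8]
    - [[0,-5,10],-16]
    - [[0.5,-9,10],-24]
    - [[1.27,-11.8,10],-32]
    - [[1.27,-11.8,10],-40]
    - [[1.27,-11.8,10],-48]
    - [[1.27,-11.8,10],-51]

```text
clock: 10.55
tool_pos: [0.5803, -0.0178, 0.2086]
orientation: [-180.0, 0.0, -174.1]
force: [-0.7, -0.5, -0.7]
opening: 0.0449
```

Run:
```python
from h import *
for n in ('side','scene'):
    o,im,d=snap(n,n+'2'); V=cloud(n,d).reshape(-1,3); s=(V[:,2]>.1)&(V[:,2]<.15)&(np.hypot(V[:,0]-.568,V[:,1]-.1)<.03)
    print(n,s.sum(),np.percentile(V[s][:,2],98),cv2.minAreaRect(V[s][:,:2].astype(np.float32)*1000))
print(o['tool_pos'],o['orientation'])
print(tri('scene',(194,296),'side',(427,318)))
```

```text
side 247 0.13656386751439725 ((574.2600708007812, 94.110595703125), (18.504806518554688, 29.248035430908203), 68.21686553955078)
scene 383 0.13686357269082564 ((569.6973876953125, 101.77827453613281), (17.444618225097656, 47.38970184326172), 56.54813766479492)
[ 0.58036481 -0.0176158   0.20865317] [-1.79997744e+02  1.04321178e-02 -1.74096641e+02]
(array([ 0.74325603, -0.13474101,  0.04683345]), [np.float64(0.0017119018122794508), np.float64(0.0017119018122788822)])
```

Run:
```python
from h import *
o,im,d=snap('wrist','w8');print(o['tool_pos'],o['orientation'],o['force'])
W=cloud('wrist',d,o).reshape(-1,3)
s=(W[:,2]>.09)&(W[:,2]<.104)&(np.hypot(W[:,0]-.581,W[:,1]+.017)<.025)
print(s.sum(),cv2.minEnclosingCircle(W[s][:,:2].astype(np.float32)*1000))
```

```text
[ 0.58033269 -0.01747259  0.20864769] [-1.79996807e+02  7.76789290e-03 -1.73781010e+02] [-0.21567524  0.35563588  0.43566409]
639 ((580.6201782226562, -20.914440155029297), 9.944665908813477)
```

View pics/w8.png

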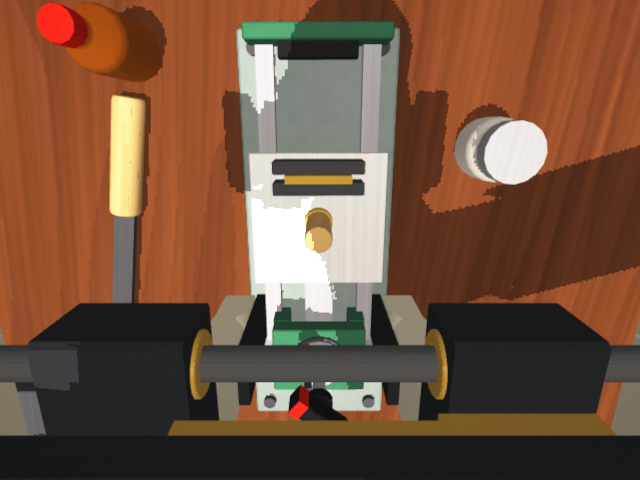

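View pics/scene2.png

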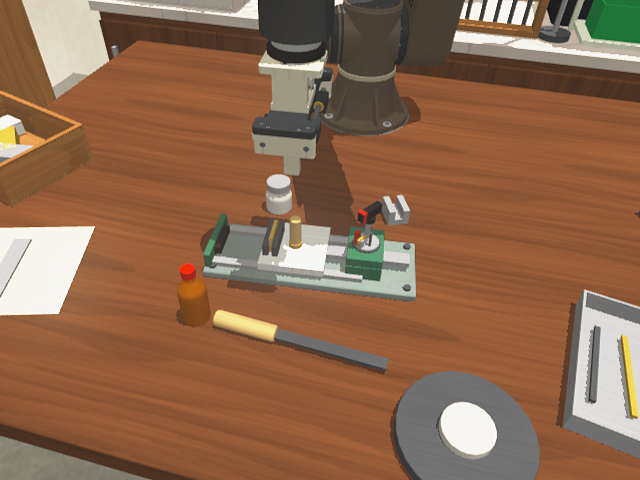

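The plunger stays parked: bar top at 0.137 in both fixed cameras (10 mm up), still turned. Post top is at (0.581, -0.0185 ±2 mm). The wrist view shows the post at (319,235), with the jar at (500,150) and bottle at (80,35) well clear of it. Going down on the post, jaws across the slide.

>>> apply_moves:
  motion:
    - [[0.05,-0.1,-4.5],0.3]
    - [[0.05,-0.1,-9],0.3]
    - [[0.05,-0.1,-12],0.3]
    - [[0.05,-0.1,-13.5],0.3]
    - [[0.05,-0.1,-13.5],0.3]
    - [[0.05,-0.1,-13.5],0.3]
    - [[0.05,-0.1,-13.5],0.3]
    - [[0.05,-0.1,-13.5],0.3]

```text
clock: 11.5
tool_pos: [0.5816, -0.018, 0.075]
orientation: [180.0, 0.1, -173.4]
force: [0.8, 0.4, 0.2]
opening: 0.0453
```

>>> apply_moves:
  motion:
    - [[0,0,0],0]
    - [[0,0,0],0]
    - [[0,0,0],0]
    - [[0,0,0],0]
    - [[0,0,0],0]
  hand: 1.2

```text
clock: 12.0
tool_pos: [0.5806, -0.0183, 0.0738]
orientation: [-180.0, -0.0, -173.4]
force: [-0.3, 0.2, 2.4]
opening: 0.0193
```

Gripped at 19.3 mm with no side load. Sliding 60 mm along (0.111, -0.994).

>>> apply_moves:
  motion:
    - [[0.06,-0.5,0],0]
    - [[0.11,-1,0],0]
    - [[0.17,-1.5,0],0]
    - [[0.22,-2,0],0]
    - [[0.28,-2.5,0],0]
    - [[0.33,-3,0],0]
    - [[0.36,-3.2,0],0]
    - [[0.36,-3.2,0],0]

```text
clock: 12.8
tool_pos: [0.5843, -0.0513, 0.0738]
orientation: [-180.0, -0.0, -173.5]
force: [-2.1, -0.0, 4.6]
opening: 0.0193
```

>>> apply_moves:
  motion:
    - [[0.04,-0.5,-0.03],0]
    - [[0.09,-1,-0.05],0]
    - [[0.15,-1.5,-0.05],0]
    - [[0.21,-2,-0.05],0]
    - [[0.26,-2.5,-0.05],0]
    - [[0.31,-2.9,-0.05],0]
    - [[0.31,-2.9,-0.05],0]
    - [[0.31,-2.9,-0.05],0]

```text
clock: 13.6
tool_pos: [0.5875, -0.0804, 0.0737]
orientation: [-179.9, 0.0, -173.4]
force: [-3.3, -0.8, 7.5]
opening: 0.0187
```

62.5 mm so far. Easing z up slightly, then approaching the stop in small steps.

>>> apply_moves:
  motion:
    - [[0,-0.15,0.06],0]
    - [[0.01,-0.3,0.1],0]
    - [[0.03,-0.45,0.1],0]
    - [[0.04,-0.6,0.1],0]
    - [[0.04,-0.6,0.1],0]
    - [[0.04,-0.6,0.1],0]

```text
clock: 14.2
tool_pos: [0.5881, -0.0854, 0.0738]
orientation: [-180.0, 0.0, -173.4]
force: [2.7, 1.4, -4.9]
opening: 0.0192
```

>>> apply_moves:
  motion:
    - [[0,-0.1,-0.05],0]
    - [[0.02,-0.2,-0.05],0]
    - [[0.02,-0.2,-0.05],0]
    - [[0.02,-0.2,-0.05],0]

```text
clock: 14.6
tool_pos: [0.5883, -0.0873, 0.0738]
orientation: [-180.0, 0.0, -173.4]
force: [1.3, 3.2, -0.2]
opening: 0.0195
```

>>> apply_moves:
  motion:
    - [[0,-0.06,0],0]
    - [[0,-0.12,0],0]
    - [[0,-0.12,0],0]
    - [[0,-0.12,0],0]

```text
clock: 15.0
tool_pos: [0.5883, -0.088, 0.0738]
orientation: [180.0, 0.0, -173.4]
force: [1.1, 4.9, 0.4]
opening: 0.019
```

>>> apply_moves:
  motion:
    - [[0,-0.06,0],0]
    - [[0,-0.12,0],0]
    - [[0,-0.12,0],0]
    - [[0,-0.12,0],0]

```text
clock: 15.4
tool_pos: [0.5884, -0.088, 0.0738]
orientation: [179.9, 0.1, -173.4]
force: [-0.1, 12.5, 1.6]
opening: 0.0195
```

Stop met: position unchanged while the force rose to 12.5 N, after 69.7 mm in y (70.1 mm along the slide). Relieve, then release.

>>> apply_moves:
  motion:
    - [[0,0.1,0],0]
    - [[0,0.15,0],0]
    - [[0,0.15,0],0]

```text
clock: 15.7
tool_pos: [0.5884, -0.088, 0.0738]
orientation: [180.0, 0.0, -173.4]
force: [1.5, 5.1, 0.2]
opening: 0.0192
```

>>> apply_moves:
  motion:
    - [[0,0,0],0]
    - [[0,0,0],0]
    - [[0,0,0],0]
    - [[0,0,0],0]
    - [[0,0,0],0]
  hand: 4.5

```text
clock: 16.2
tool_pos: [0.5878, -0.0885, 0.0736]
orientation: [-180.0, -0.0, -173.4]
force: [0.3, -0.7, 1.3]
opening: 0.0444
```

>>> apply_moves:
  motion:
    - [[0,0,3],0]
    - [[0,0,7],0]
    - [[0,0,11],0]
    - [[0,0,14],0]
    - [[-4,2,14],0]
    - [[-8,4,14],0]
    - [[-8,4,14],0]
    - [[-8,4,14],0]
    - [[-8,4,14],0]

```text
clock: 17.1
tool_pos: [0.5086, -0.0482, 0.2139]
orientation: [-180.0, 0.0, -173.4]
force: [0.1, 0.6, -0.4]
opening: 0.0451
```

Run:
```python
from h import *
for n in ('side','scene'):
    o,im,d=snap(n,n+'3'); V=cloud(n,d).reshape(-1,3); s=(V[:,2]>.1)&(V[:,2]<.15)&(np.hypot(V[:,0]-.568,V[:,1]-.1)<.03)
    print(n,s.sum(),np.percentile(V[s][:,2],98))
    s=(V[:,2]>.092)&(V[:,2]<.102)&(np.hypot(V[:,0]-.588,V[:,1]+.088)<.025)
    print('post',V[s].mean(0) if s.any() else None)
    a,b=((160,360,230,390) if n=='side' else (180,320,170,430))[:2],((160,360,230,390) if n=='side' else (180,320,170,430))[2:]
    cv2.imwrite(f'pics/{n}3c.png',cv2.resize(im[a[0]:a[1],b[0]:b[1]],None,fx=3,fy=3,interpolation=cv2.INTER_CUBIC))
print(o['tool_pos'],o['force'],o['clock'])
```

```text
side 280 0.13617020542044905
post [ 0.58774383 -0.09026738  0.09515721]
scene 381 0.13697446332702634
post [ 0.59126478 -0.0874587   0.09574654]
[ 0.50872014 -0.04835296  0.21365819] [-0.80113801 -0.16039488 -0.18256806] 17.15
```

View pics/side3c.png

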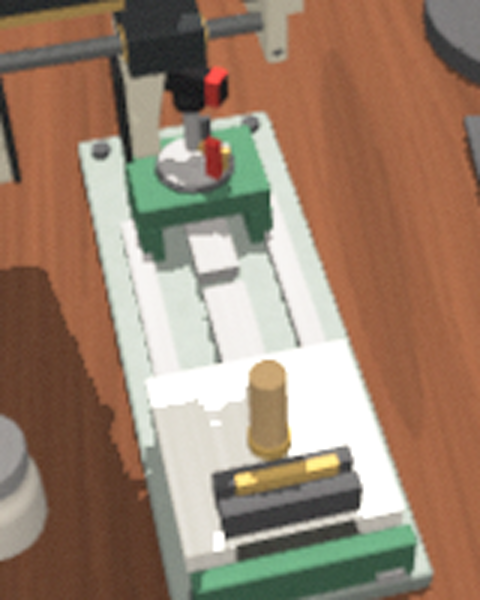

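View pics/scene3c.png

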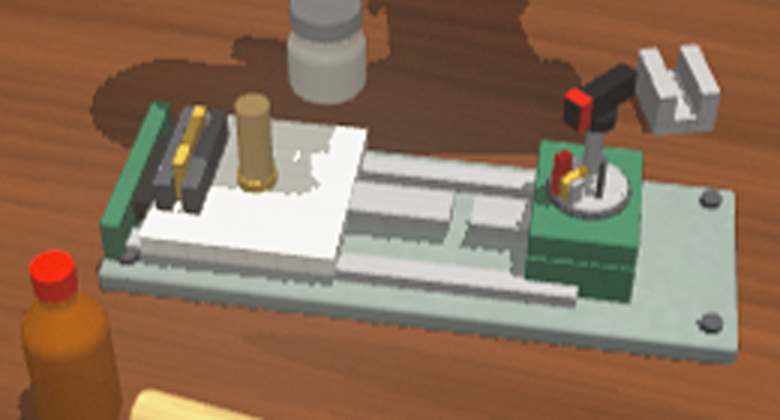

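The saddle edge sits on the black pad (side crop at about (300,535)). The plunger is still up beside the lug, the bystanders are in place and the arm is clear. Handing in.

```bash
python3 -c "
from plant import ctrl
print(ctrl.close_job())"
```

```text
the job is handed in; nothing more can be done
None
```

The plunger is parked in its rest notch and the saddle is home against the end stop. The job went in at about 17 s of the 72 s allowed, and no verdict was reported.

- **Plunger:** I lifted it 16 mm, turned it clockwise about 40° (roughly 0.7 rad) until the pin just met the lug, then eased back 1° and lowered it. It met the notch floor at a 10 mm lift and stayed there when I let go. After the slide, both fixed cameras still put the bar's top at 0.136–0.137 m, about 10 mm up.
- **Saddle:** I slid it by its post until the position stopped changing and the wrist force rose to 12.5 N, including the 3.5 N sliding friction. Travel was about 70 mm. After release, the pictures show the saddle's edge on the pad.
- **Bystanders:** The file, oil bottle, jar and vee block showed no visible shift in the images. The arm ended clear of everything, with wrist force near zero.

**Disagreements:**
- **Tee axis:** The cameras put it about 1.5–2 mm too low in y. This showed as an 8 N side force when I gripped, which I relieved before lifting.
- **Post position:** Different views of the post disagreed by about 2–3 mm, which did not matter for that grip.
- **Force on the post:** While sliding, the vertical force on the post drifted between about +7 and -5 N, which I corrected by small height changes.

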